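# Shelve the spares cartons by height

## Robot

A 7-joint arm with a two-finger parallel gripper is mounted at the origin on a cart in front of the work surface, level with it; the furniture and walls round the work are solid. World frame = base frame: x ahead of the robot, y to its left, z up, the work surface at z = 0. Lengths are in m, angles in rad, forces in N, time in s.
With the tool pointing down it reaches from about 0.4 to 0.875 m from the base axis. Payload 4.4 kg.
Tool frame: the origin (TCP) lies on the centre line of the jaws, within the pads' length; the fingertips stand 8 mm ahead of it and the grasp point (between the pads) lies 11 mm behind it (tip_extent is the distance from the TCP to the fingertips, in m); z points along the fingers, y is the line along which they close (so a half turn about z gives the same grasp; the last joint's range is limited). The gripper opens to 85 mm and grips with 20 to 120 N. Pads are 22 mm wide; open, the fingers measure 114 mm over their backs; the gripper's body (76 mm by 85 mm) begins 54 mm behind the grasp point. The pads swing forward as they close: fully open they stand 13 mm farther back than shut.
Start: joints at [-1.347, 0.628, 0.038, 1.517, -0.027, 0.996, -0.02], TCP at [0.186, 0.623, 0.239] pointing down, gripper open.
Joint ranges: [-3.06, 3.06], [-0.37, 2.12], [-1.25, 1.32], [0.18, 2.47], [-1.1, 4.24], [0.23, 1.98], [-2.94, 2.94]. Speed limits (rad/s): [2.57, 2.57, 3.14, 3.14, 3.14, 3.14, 3.14].

## Interface

Orientations are given as a unit quaternion [x, y, z, w].
In Python, from workcell import get_obs, get_image, camera_params, close_job, tip_extent gives the robot as it stands.
- The arm moves only by the tool play_rows, never from a script. Its argument "increments" is a list of rows, each a list of 7 numbers: the turn, a rotation vector about the tool's x, y, z as a fraction of full scale, then the shift along the tool's x, y, z as a fraction of full scale, then the finger opening in mm, from 0 to 85.4. A call has 1 to 20 rows; each row shifts and turns the commanded pose from where the row before left it, along the tool's axes as they then stand; what a row does not reach is not made up. Full scale, the value 1, is 30 mm for a shift and 4 degrees for a turn. A row lasts 1/10 s, in which the tool goes at most 50 mm and 8.59 degrees, less where a joint would pass 70% of its speed; a pose out of reach is approached as far as the arm can. A call with a number of a shift or a turn outside -1 to 1 is refused whole. A call with a gripper value outside its range is refused whole. The fingers move at their own pace and stop on an object; the grip force is fixed at half the most. Time passes only in rows, so rows that do not move let the fingers close. It gives the time, the measured TCP pose, the force, the opening and the grip force at its end, in the units of the state.
- get_obs(): the state, without advancing time (a new reading comes with each control period).
- get_image(name): name is "side" or "top"; returns the picture (400x640x3 uint8, red, green, blue); there is no depth.
- camera_params(name): a dict with "camera_matrix" (3x3 intrinsics, pixels), "D" ([k1, k2, p1, p2, k3] as OpenCV has them; the pictures are not rectified), "world_to_cam" (4x4, takes a point from world to camera coordinates). Camera axes: x right, y up, looking along -z (the intrinsics and any distortion apply to the point x, -y, -z); pixel columns grow to the right and rows downward; lengths in m; the calibration is good to about 2 mm. A picture is of the moment at which its call begins. camera_params takes no time and is no camera call.
- close_job(): hands the job in; it is judged then, once.
The state is a dict: "clock": time; "joint_pos": joint angles; "dq": joint speeds; "effort": joint torques, N m; "ee_pos": TCP position; "eef_rot": TCP orientation; "wrist_force": force on the tool from outside, world axes, zero at the start; "moment": the same for the moment, N m; "width": opening from 0.0 (shut) to 1.0 (fully open); "grip_force": force on a finger pad.
Only numpy, scipy, OpenCV 4.12 (cv2) and the standard library are available. Lean on these libraries where they do the work, as an engineer would, in place of code of your own. Each camera call takes 0.05 s, during which the arm holds its last target. There are 200 camera calls.

## Task

Put the two lower spares cartons into the stepped steel rack, each lengthwise in the tier whose headroom suits its height: the lowest carton in the low bottom tier, the middle-height carton in the higher upper tier. Slide each one in under its roof right up to the back plate, flat on the tier's floor; the tallest carton fits neither tier, so leave it standing where it is.

Things in the scene. Friction and masses are not known exactly. Their poses are not given: they have to be found in the camera images.
- carton_low: the lowest of three cardboard cartons with lift-off lids, all with the same plain rectangular outline 140 mm long (own x) and 52 mm wide (own y): this one is 38 mm high. About 0.25 kg. Origin at the centre of its underside, z up. Same shape either way round. Grip it across its 52 mm width.
- carton_mid: the middle-height carton, 140 x 52 mm, 66 mm high, about 0.35 kg. Origin at the centre of its underside, x along its length, z up.
- carton_tall: the tallest carton, 140 x 52 mm, 104 mm high, about 0.5 kg: too tall for either tier. Origin at the centre of its underside, x along its length, z up.
- lower_tier (a point): bottom tier of a fixed stepped rack of 4 mm grey steel sheet: point on its floor (4 mm over the bench) under the middle of its roof's front edge; x points into the rack, away from the robot, z up. Headroom 50 mm; back plate 72 mm in; 130 mm wide inside. Floor reaches 75 mm out in front. Side walls start at the roof's edge. Hold a carton 34 mm from its near end: when home, 68 mm stands out.
- upper_tier (a point): upper tier of the same rack, set 120 mm farther back and 54 mm higher (its floor is the lower roof and reaches 120 mm out in front): point on its floor under the middle of its roof's front edge, axes as the lower one. Headroom 84 mm, roof 4 mm thick; back plate 72 mm in; 130 mm wide inside. Nothing stands above or beside the floor in front of the roof.

How it is judged:
At the end, for the whole second after the job is handed in: Lowest carton flat on the lower tier's floor, middle one flat on the upper tier's, each lengthwise (within 20 degrees), far end within 22 mm of its back plate, origin within 45 mm of the rack's middle, at rest; the tallest upright within 30 mm of its start (x of carton_low in the frame of lower_tier between -0.02 and 0.01 m and y of carton_low in the frame of lower_tier between -0.045 and 0.045 m and z of carton_low in the frame of lower_tier between -0.006 and 0.006 m and angle between the x axis of carton_low and the x axis of lower_tier, either way round below 0.35 rad and angle between each of carton_low, carton_mid, carton_tall's own z axis and vertical below 0.06 rad and linear speed of each of carton_low, carton_mid below 0.02 m/s and x of carton_mid in the frame of upper_tier between -0.02 and 0.01 m and y of carton_mid in the frame of upper_tier between -0.045 and 0.045 m and z of carton_mid in the frame of upper_tier between -0.006 and 0.006 m and angle between the x axis of carton_mid and the x axis of upper_tier, either way round below 0.35 rad and distance of carton_tall from where it was at the start of the episode below 0.03 m); the robot touches nothing.
It fails at once if the tallest carton is moved more than 30 mm or tipped (distance of carton_tall from where it was at the start of the episode above 0.03 m or angle between carton_tall's own z axis and vertical above 0.3 rad).
It also fails if it takes over 61 s, if anything falls off the work surface, if the arm or the gripper's body presses on something with over 40 N, if the wrist force passes 120 N, or if a joint passes its speed limit or range.

## Working session

There is one attempt and no reset: what is moved stays moved. The work goes in short steps, Python scripts to look and compute and a tool call to move; the robot and the scene stay as the last step left them, time stands still between calls to the robot, and variables do not carry over. Pictures are saved under pics/ and viewed, at most 11 in all, crops included, and the job is handed in when it is done.

Besides the shell and the picture viewer there is one more tool, called in YAML: its name, and indented under it one key for each argument. play_rows: Moves the arm, as the interface text tells. Shift numbers are shares of 30 mm and turn numbers shares of 4 degrees, none past 1 either way. Its arguments: {"type":"object","properties":{"increments":{"type":"array","items":{"type":"array","items":{"type":"number"}}}},"required":["increments"]}

```bash
mkdir -p pics; ls
python3 - <<'E'
from workcell import *
import cv2
for n in("side","top"):
    cv2.imwrite(f"pics/{n}0.png",get_image(n)[:,:,::-1]); p=camera_params(n); print(n,p)
print(get_obs(),tip_extent)
E
```

```text
pics
side {'camera_matrix': array([[490.65537783,   0.        , 322.4030354 ],
       [  0.        , 490.65537783, 207.05905402],
       [  0.        ,   0.        ,   1.        ]]), 'D': array([-0.02976921,  0.        ,  0.        ,  0.        ,  0.        ]), 'world_to_cam': array([[ 0.99585948, -0.08894741,  0.01876841, -0.60852289],
       [ 0.05113688,  0.71882321,  0.69330961, -0.07016092],
       [-0.07515927, -0.68947919,  0.7203954 , -1.07634649],
       [ 0.        ,  0.        ,  0.        ,  1.        ]])}
top {'camera_matrix': array([[373.25486122,   0.        , 323.41142705],
       [  0.        , 373.25486122, 200.83968187],
       [  0.        ,   0.        ,   1.        ]]), 'D': array([-0.05698705,  0.        ,  0.        ,  0.        ,  0.        ]), 'world_to_cam': array([[ 0.01250593, -0.99986682,  0.01048503, -0.02773855],
       [ 0.99853798,  0.01303941,  0.05245828, -0.59841969],
       [-0.05258801,  0.00981366,  0.99856807, -0.90517352],
       [ 0.        ,  0.        ,  0.        ,  1.        ]])}
{'clock': 0.1, 'joint_pos': array([-1.34681233,  0.62925283,  0.03842827,  1.51827891, -0.02703249,
        0.99634672, -0.02004229]), 'dq': array([ 0.00057028, -0.00233547, -0.00050824, -0.00303793, -0.00076199,
       -0.00176181, -0.00015757]), 'effort': array([ 2.98297506e-03, -5.64526677e+01,  1.23050261e+00, -1.93973047e+01,
        1.13202029e-02,  5.43836519e-03,  2.57491308e-05]), 'ee_pos': array([0.18552484, 0.62236736, 0.23847778]), 'eef_rot': array([ 1.44408694e-01,  9.89517734e-01, -8.73898740e-04, -1.36785778e-04]), 'wrist_force': array([ 0.95046641,  0.67408951, -0.05066899]), 'moment': array([-0.02565938, -0.00544476, -0.03731231]), 'grip_force': 0.0, 'width': 0.9987723027753618} 0.008
```

View pics/side0.png

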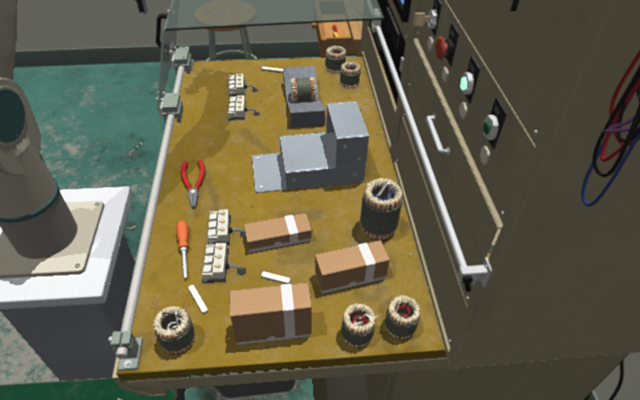

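View pics/top0.png

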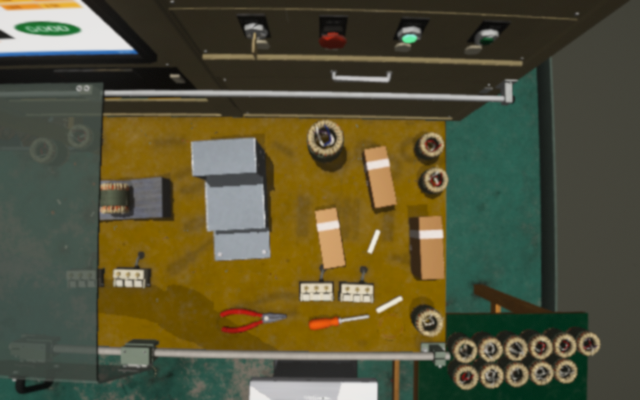

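```bash
cat > h.py <<'E'
import numpy as np,cv2
from workcell import *
def ray(n,uv):
    p=camera_params(n);T=p["world_to_cam"]
    q=cv2.undistortPoints(np.array(uv,float).reshape(-1,1,2),p["camera_matrix"],p["D"])[:,0]
    d=np.c_[q[:,0],-q[:,1],-np.ones(len(q))]@T[:3,:3]
    return -T[:3,:3].T@T[:3,3],d
def onz(n,uv,z):
    c,d=ray(n,uv); return c+d*((z-c[2])/d[:,2])[:,None]
def proj(n,P):
    p=camera_params(n);T=p["world_to_cam"];P=np.array(P,float).reshape(-1,3)@T[:3,:3].T+T[:3,3]
    return cv2.projectPoints(P*[1,-1,-1],np.zeros(3),np.zeros(3),p["camera_matrix"],p["D"])[0][:,0]
E
python3 - <<'E'
from h import *
np.set_printoptions(precision=4,suppress=True)
im=cv2.imread("pics/top0.png");hsv=cv2.cvtColor(im,cv2.COLOR_BGR2HSV)
for p in[(330,250),(380,190),(430,260),(415,247),(330,226),(228,240),(235,205),(225,155),(300,200),(210,200)]:print(p,hsv[p[1],p[0]])
big=cv2.resize(im[115:300,180:460],None,fx=2.85,fy=2.85,interpolation=cv2.INTER_CUBIC);cv2.imwrite("pics/topz.png",big)
s=cv2.imread("pics/side0.png");cv2.imwrite("pics/sidez.png",cv2.resize(s[90:350,220:420],None,fx=2.3,fy=2.3,interpolation=cv2.INTER_CUBIC))
print(ray("top",[[320,200]])[0],ray("side",[[320,200]])[0])
E
```

```text
(330, 250) [ 16 123 208]
(380, 190) [ 16 131 196]
(430, 260) [ 16 137 186]
(415, 247) [ 15 144  53]
(330, 226) [ 14  16 234]
(228, 240) [105  18 168]
(235, 205) [105  18 166]
(225, 155) [104  20 162]
(300, 200) [ 21 175 111]
(210, 200) [106  20 168]
[ 0.5503 -0.011   0.9356] [ 0.5287 -0.7458  0.8355]
```

View pics/topz.png

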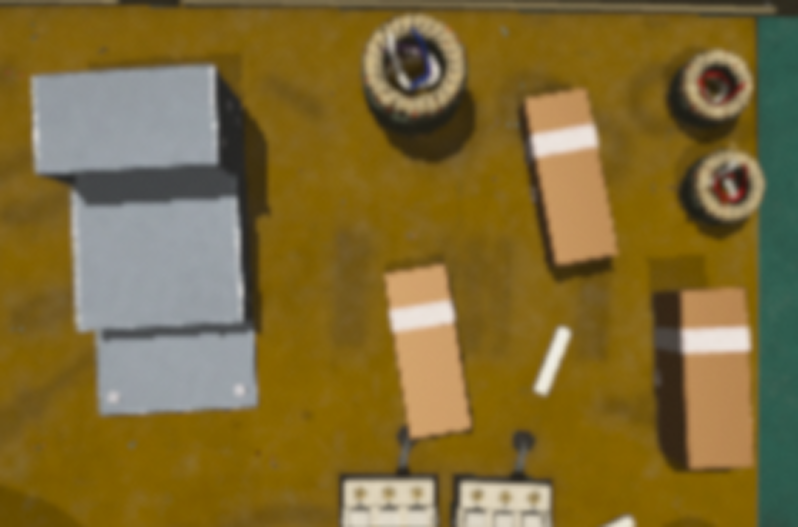

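View pics/sidez.png

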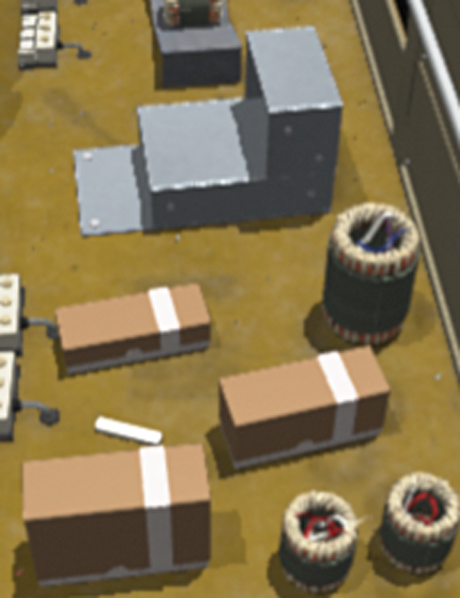

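Run:
```python
from h import *
np.set_printoptions(precision=4,suppress=True)
im=cv2.imread("pics/top0.png");hsv=cv2.cvtColor(im,cv2.COLOR_BGR2HSV).astype(int)
h,s,v=hsv[...,0],hsv[...,1],hsv[...,2]
m=(((abs(h-16)<6)&(v>145)&(s<165))|((s<60)&(v>190))).astype(np.uint8)
for nm,(x0,y0,x1,y1),z in[("low",(308,200,350,275),.038),("mid",(358,140,402,215),.066),("tall",(405,212,448,285),.104)]:
    k=np.zeros_like(m);k[y0:y1,x0:x1]=m[y0:y1,x0:x1]
    c=max(cv2.findContours(k,0,1)[0],key=cv2.contourArea)
    P=onz("top",c[:,0].astype(float),z)
    r=cv2.minAreaRect((P[:,:2]*1000).astype(np.float32));print(nm,r)
    b=cv2.boxPoints(r)/1000; print(' side',proj("side",np.c_[b,np.full(4,z)]).round(1).tolist(), [ (2.3*(q-[220,90])).round().tolist() for q in proj("side",np.c_[b,np.full(4,z)])])
Z=lambda l:180*np.array([1,0])+np.array([0,115])+(np.array(l)+.5)/2.85-.5
for nm,l,z in[("lfront",[(100,415),(258,407)],.004),("ufront",[(77,331),(245,323)],.058),("roof f,b",[(37,174),(219,165),(31,74),(216,65)],.146)]:
    print(nm,onz("top",Z(l),z)[:,:2].tolist())
# side checks: roof corners
S=lambda l:np.array([220,90])+(np.array(l)+.5)/2.3-.5
for nm,l,z in[("lfront",[(84,235),(74,150)],.004),("ufront",[(153,189),(138,106)],.058),("roof FR,FL,BR,BL",[(271,109),(246,33),(341,104),(314,29)],.146)]:
    print(nm,onz("side",S(l),z)[:,:2].tolist())
# glass edge
for z in(.0,.1,.2,.3,.4,.5): print(z,onz("top",[[103,88],[100,350]],z)[:,:2].tolist(),onz("side",[[165,28],[383,20]],z)[:,:2].tolist())
```

```text
low ((508.8712463378906, -35.273826599121094), (140.77879333496094, 56.43721008300781), 10.02912425994873)
 side [[242.9, 223.5], [247.0, 242.8], [311.9, 230.5], [305.7, 212.0]] [[53.0, 307.0], [62.0, 352.0], [211.0, 323.0], [197.0, 281.0]]
mid ((655.8731079101562, -152.9678955078125), (140.1112518310547, 56.23484802246094), 11.324811935424805)
 side [[314.5, 254.6], [322.5, 276.9], [390.5, 261.2], [380.3, 240.2]] [[217.0, 379.0], [236.0, 430.0], [392.0, 394.0], [369.0, 345.0]]
tall ((494.12664794921875, -261.2410583496094), (138.38778686523438, 54.47173309326172), 0.22732354700565338)
 side [[231.0, 288.4], [229.9, 314.9], [310.9, 309.4], [308.6, 283.3]] [[25.0, 456.0], [23.0, 517.0], [209.0, 505.0], [204.0, 445.0]]
lfront [[0.44779251633585027, 0.24811747524331523], [0.45685398072594546, 0.11009861249410854]]
ufront [[0.522357987010862, 0.25383750054403503], [0.5309251175366598, 0.11503335748402413]]
roof f,b [[0.6418801869804551, 0.26085187201561355], [0.650232977329041, 0.12425345383389474], [0.717595732766125, 0.26812515852000157], [0.7257949457765565, 0.12835845835102463]]
lfro
[... 728 characters left out ...]
.8144734939120234, 0.435893155052597], [0.28725711247276503, 0.42076142091270374]] [[0.2217448444859612, 0.5778888944367229], [0.8353346383944642, 0.5937667319248254]]
0.3 [[0.7785575948856696, 0.3751310515387257], [0.3230166958151639, 0.36205648857509926]] [[0.2700483049936844, 0.36958277323448474], [0.7870796277578173, 0.3829619711947623]]
0.4 [[0.7426416958593155, 0.31436894802485427], [0.3587762791575628, 0.3033515562374947]] [[0.31835176550140754, 0.16127665203224717], [0.7388246171211704, 0.17215721046469912]]
0.5 [[0.7067257968329616, 0.2536068445109828], [0.3945358624999617, 0.24464662389989023]] [[0.3666552260091307, -0.04702946916999062], [0.6905696064845236, -0.03864755026536382]]
```

The pictures show these things:
- **Low carton:** lid near (330,238) in the top view.
- **Mid carton:** lid near (380,177).
- **Tall carton:** lid near (430,247).
- **Rack:** columns 190–270, rows 140–260, yawed about 4°.
- **Glass sheet:** about 0.30 m up, beyond y ≈ 0.37. I'll lift over it.

play_rows:
  increments:
    - [0,0,-0.95,0,0,-0.9,85]
    - [0,0,-0.95,0,0,-0.9,85]
    - [0,0,-0.95,0,0,-0.9,85]
    - [0,0,-0.95,0,0,-0.9,85]
    - [0,0,-0.95,0,0,-0.9,85]
    - [0,0,-0.95,0,0,-0.9,85]
    - [0,0,-0.95,0,0,-0.9,85]

```text
clock: 0.8
ee_pos: [0.1857, 0.6225, 0.4289]
eef_rot: [-0.088, 0.996, -0.001, -0.0]
wrist_force: [0.8, -0.1, 0.1]
width: 0.994
grip_force: 0.0
```

```bash
cat > go.py <<'E'
import sys
from h import *
from scipy.spatial.transform import Rotation as R
# usage: go.py x y z tool_y_angle_deg -> tool-axis deltas in units
def go(x,y,z,a):
    o=get_obs();r=R.from_quat(o["eef_rot"]);a=np.radians(a)
    yt=np.array([np.cos(a),np.sin(a),0]);zt=np.array([0,0,-1.]);M=R.from_matrix(np.c_[np.cross(yt,zt),yt,zt])
    d=np.array([x,y,z])-o["ee_pos"]
    print("t",round(o["clock"],2),"pos",o["ee_pos"].round(4),"w",round(o["width"],3),"F",o["wrist_force"].round(1),
     "\nturn",(np.degrees((r.inv()*M).as_rotvec())/4).round(3),"shift now",(r.inv().apply(d)/.03).round(2),"shift after turn",(M.inv().apply(d)/.03).round(2))
go(*map(float,sys.argv[1:]))
E
python3 - <<'E'
import numpy as np
c,s=np.cos(np.radians(10)),np.sin(np.radians(10));print("low grip",.509-.036*c,-.035-.036*s)
E
python3 go.py .4735 -.0413 .25 100
```

```text
low grip 0.47354692089156053 -0.0412513343960095
t 0.8 pos [0.1857 0.6225 0.4289] w 0.994 F [ 0.8 -0.1  0.1] 
turn [-0.014 -0.007  0.037] shift now [ -5.55 -23.47   5.98] shift after turn [ -5.61 -23.46   5.96]
```

play_rows:
  increments:
    - [0,0,0,-0.235,-1,0,85]
    - [0,0,0,-0.235,-1,0,85]
    - [0,0,0,-0.235,-1,0,85]
    - [0,0,0,-0.235,-1,0,85]
    - [0,0,0,-0.235,-1,0,85]
    - [0,0,0,-0.235,-1,0,85]
    - [0,0,0,-0.235,-1,0,85]
    - [0,0,0,-0.235,-1,0,85]
    - [0,0,0,-0.235,-1,0,85]
    - [0,0,0,-0.235,-1,0,85]
    - [0,0,0,-0.235,-1,0,85]
    - [0,0,0,-0.235,-1,0,85]
    - [0,0,0,-0.235,-1,0,85]
    - [0,0,0,-0.235,-1,0,85]
    - [0,0,0,-0.235,-1,0,85]
    - [0,0,0,-0.235,-1,0,85]

```text
clock: 2.4
ee_pos: [0.3802, 0.1684, 0.4281]
eef_rot: [-0.087, 0.996, -0.0, -0.0]
wrist_force: [0.7, 0.8, 0.4]
width: 0.997
grip_force: 0.0
```

```bash
python3 go.py .4735 -.0413 .12 100
```

```text
t 2.4 pos [0.3802 0.1684 0.4281] w 0.997 F [0.7 0.8 0.4] 
turn [-0.001 -0.007 -0.001] shift now [-1.85 -7.42 10.27] shift after turn [-1.85 -7.43 10.27]
```

play_rows:
  increments:
    - [0,0,0,-0.23,-0.93,0.9,85]
    - [0,0,0,-0.23,-0.93,0.9,85]
    - [0,0,0,-0.23,-0.93,0.9,85]
    - [0,0,0,-0.23,-0.93,0.9,85]
    - [0,0,0,-0.23,-0.93,0.9,85]
    - [0,0,0,-0.23,-0.93,0.9,85]
    - [0,0,0,-0.23,-0.93,0.9,85]
    - [0,0,0,-0.23,-0.93,0.9,85]
    - [0,0,0,0,0,0.9,85]
    - [0,0,0,0,0,0.9,85]
    - [0,0,0,0,0,0.9,85]
    - [0,0,0,0,0,0,85]
    - [0,0,0,0,0,0,85]

```text
clock: 3.7
ee_pos: [0.473, -0.0405, 0.1313]
eef_rot: [-0.087, 0.996, 0.0, -0.001]
wrist_force: [-0.0, 0.1, -0.0]
width: 0.991
grip_force: 0.0
```

```bash
python3 go.py .4735 -.0413 .014 100;  python3 - <<'E'
from h import *
cv2.imwrite("pics/s1.png",get_image("side")[:,:,::-1][150:350,180:480].repeat(2,0).repeat(2,1))
E
```

```text
t 3.7 pos [ 0.473  -0.0405  0.1313] w 0.991 F [-0.   0.1 -0. ] 
turn [ 0.002 -0.015 -0.004] shift now [-0.01 -0.03  3.91] shift after turn [-0.01 -0.03  3.91]
```

View pics/s1.png

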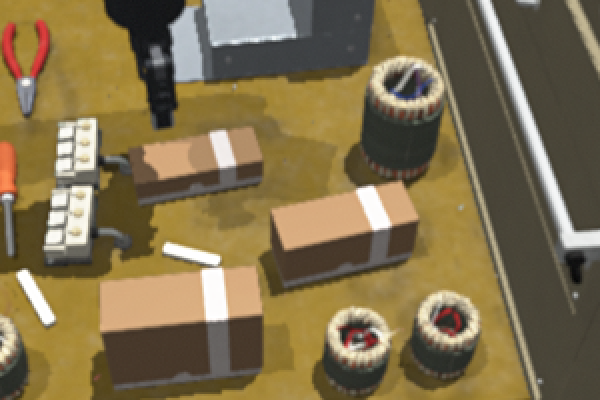

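The open gripper hangs over the carton's near end (150,110) and nothing is in its way. I'll lower it and grip.

play_rows:
  increments:
    - [0,0,0,0,0,0.8,85]
    - [0,0,0,0,0,0.8,85]
    - [0,0,0,0,0,0.8,85]
    - [0,0,0,0,0,0.8,85]
    - [0,0,0,0,0,0.7,85]
    - [0,0,0,0,0,0,85]
    - [0,0,0,0,0,0,85]
    - [0,0,0,0,0,0,40]
    - [0,0,0,0,0,0,40]
    - [0,0,0,0,0,0,40]
    - [0,0,0,0,0,0,40]
    - [0,0,0,0,0,0,40]
    - [0,0,0,0,0,0,40]
    - [0,0,0,0,0,0,40]
    - [0,0,0,0,0,0,40]

```text
clock: 5.25
ee_pos: [0.4739, -0.04, 0.0194]
eef_rot: [-0.087, 0.996, 0.001, 0.001]
wrist_force: [-1.7, 0.1, 8.5]
width: 0.595
grip_force: 62.1
```

```bash
python3 go.py .4735 -.0413 .014 100
```

```text
t 5.25 pos [ 0.4739 -0.04    0.0194] w 0.595 F [-1.7  0.1  8.5] 
turn [ 0.025  0.025 -0.008] shift now [ 0.02 -0.04  0.18] shift after turn [ 0.02 -0.04  0.18]
```

play_rows:
  increments:
    - [0,0,0,0,0,-0.5,40]
    - [0,0,0,0,0,-1,40]
    - [0,0,0,0,0,-1,40]
    - [0,0,0,0,0,-1,40]
    - [0,0,0.73,0,0,0,40]
    - [0,0,0.73,0,0,0,40]
    - [0,0,0,0,0,0,40]

```text
clock: 5.95
ee_pos: [0.4729, -0.0399, 0.1236]
eef_rot: [-0.036, 0.999, 0.001, -0.0]
wrist_force: [-0.4, 0.6, -2.3]
width: 0.597
grip_force: 63.3
```

```bash
python3 go.py .4123 .1775 .115 94.2
```

```text
t 5.95 pos [ 0.4729 -0.0399  0.1236] w 0.597 F [-0.4  0.6 -2.3] 
turn [ 0.027 -0.009 -0.012] shift now [1.49 7.37 0.3 ] shift after turn [1.48 7.38 0.29]
```

play_rows:
  increments:
    - [0,0,0,0.18,0.8,0,40]
    - [0,0,0,0.18,0.8,0,40]
    - [0,0,0,0.18,0.8,0,40]
    - [0,0,0,0.18,0.8,0,40]
    - [0,0,0,0.18,0.8,0,40]
    - [0,0,0,0.18,0.8,0,40]
    - [0,0,0,0.18,0.8,0,40]
    - [0,0,0,0.18,0.8,0,40]
    - [0,0,0,0.05,0.8,0,40]
    - [0,0,0,0,0.18,0,40]
    - [0,0,0,0,0,0,40]
    - [0,0,0,0,0,0,40]

```text
clock: 7.15
ee_pos: [0.4126, 0.1763, 0.1236]
eef_rot: [-0.036, 0.999, 0.0, -0.0]
wrist_force: [-1.4, -0.6, -2.2]
width: 0.596
grip_force: 63.4
```

```bash
python3 go.py .4123 .1775 .0265 94.2;  python3 - <<'E'
from h import *
cv2.imwrite("pics/t2.png",cv2.resize(get_image("top")[:,:,::-1][115:300,180:460],None,fx=2.85,fy=2.85))
cv2.imwrite("pics/s2.png",get_image("side")[:,:,::-1])
E
```

```text
t 7.15 pos [0.4126 0.1763 0.1236] w 0.596 F [-1.4 -0.6 -2.2] 
turn [ 0.015 -0.012 -0.024] shift now [0.01 0.04 3.24] shift after turn [0.01 0.04 3.24]
```

View pics/s2.png

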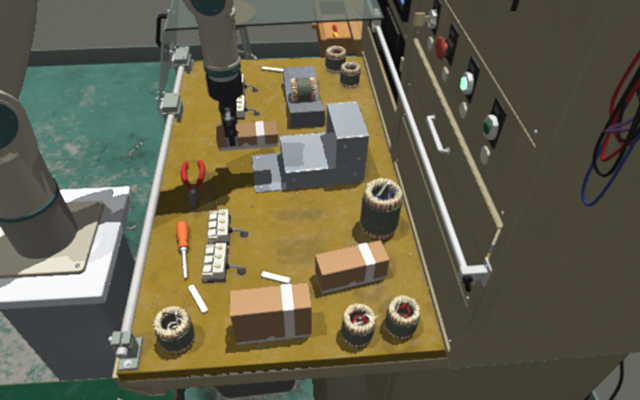

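The low carton hangs level at (248,134), in line with the rack. I'll lower it and slide it in.

play_rows:
  increments:
    - [0,0,0,0,0,0.8,40]
    - [0,0,0,0,0,0.8,40]
    - [0,0,0,0,0,0.8,40]
    - [0,0,0,0,0,0.8,40]
    - [0,0,0,0,0,0,40]
    - [0,0,0,0,0,0,40]
    - [0,0,0,-0.3,0,0,40]
    - [0,0,0,-0.3,0,0,40]
    - [0,0,0,-0.3,0,0,40]
    - [0,0,0,-0.3,0,0,40]
    - [0,0,0,-0.3,0,0,40]
    - [0,0,0,0,0,0,40]

```text
clock: 8.45
ee_pos: [0.4595, 0.1811, 0.0277]
eef_rot: [-0.036, 0.999, 0.001, 0.001]
wrist_force: [-0.3, -0.3, -2.0]
width: 0.596
grip_force: 64.3
```

```bash
python3 - <<'E'
import numpy as np
for d in (-.034,-.037):print(np.array([.528,.186])+d*np.array([.9973,.0732]))
E
python3 go.py .4911 .1833 .0265 94.2;  python3 - <<'E'
from h import *
im=get_image("side")[:,:,::-1];cv2.imwrite("pics/s3.png",cv2.resize(im[80:220,190:400],None,fx=3.5,fy=3.5))
E
```

```text
[0.4940918 0.1835112]
[0.4910999 0.1832916]
t 8.45 pos [0.4595 0.1811 0.0277] w 0.596 F [-0.3 -0.3 -2. ] 
turn [ 0.023  0.028 -0.014] shift now [-1.06 -0.    0.04] shift after turn [-1.06 -0.01  0.04]
```

View pics/s3.png

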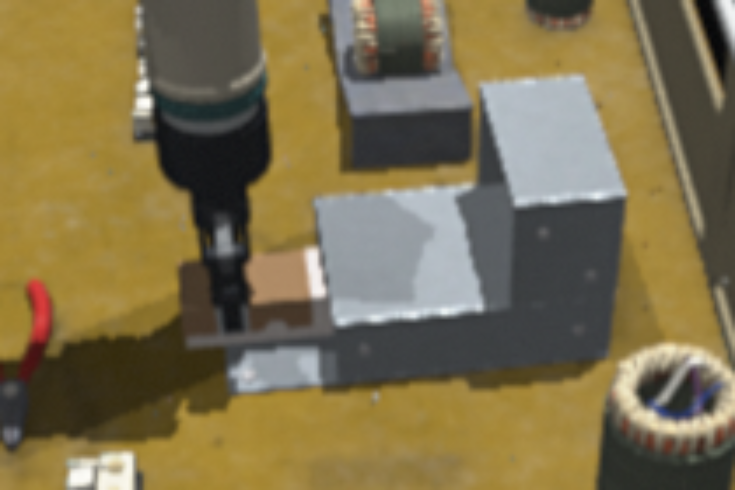

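The carton is going under the lower roof, with its tape at (315,270) right at the roof edge.

play_rows:
  increments:
    - [0,0,0,-0.25,0,0,40]
    - [0,0,0,-0.25,0,0,40]
    - [0,0,0,-0.25,0,0,40]
    - [0,0,0,-0.25,0,0,40]
    - [0,0,0,0,0,0.1,40]
    - [0,0,0,0,0,0,40]

```text
clock: 9.1
ee_pos: [0.4869, 0.1831, 0.024]
eef_rot: [-0.036, 0.999, 0.001, -0.001]
wrist_force: [0.1, -0.1, -2.3]
width: 0.597
grip_force: 64.3
```

```bash
python3 go.py .4921 .1833 .0235 94.2;  python3 - <<'E'
from h import *
im=get_image("side");cv2.imwrite("pics/s4.png",im[:,:,::-1])
E
```

```text
t 9.1 pos [0.4869 0.1831 0.024 ] w 0.597 F [ 0.1 -0.1 -2.3] 
turn [ 0.025 -0.026 -0.013] shift now [-0.17 -0.    0.02] shift after turn [-0.17 -0.    0.02]
```

play_rows:
  increments:
    - [0,0,0,-0.1,0,0,40]
    - [0,0,0,-0.1,0,0,40]
    - [0,0,0,0,0,0.05,40]
    - [0,0,0,0,0,0.05,40]
    - [0,0,0,0,0,0,40]

```text
clock: 9.65
ee_pos: [0.4936, 0.1836, 0.0234]
eef_rot: [-0.036, 0.999, 0.002, 0.0]
wrist_force: [-3.9, -1.4, 19.0]
width: 0.597
grip_force: 66.6
```

play_rows:
  increments:
    - [0,0,0,0,0,-0.05,40]
    - [0,0,0,0,0,0,85]
    - [0,0,0,0,0,0,85]
    - [0,0,0,0,0,0,85]
    - [0,0,0,0,0,0,85]
    - [0,0,0,0,0,0,85]
    - [0,0,0,0.1,0,-0.5,85]
    - [0,0,0,0.2,0,-1,85]
    - [0,0,0,0.2,0,-1,85]
    - [0,0,0,0,0,-1,85]
    - [0,0,0,0,0,-1,85]
    - [0,0,0,0,0,-1,85]
    - [0,0,0,0,0,0,85]

```text
clock: 10.95
ee_pos: [0.4805, 0.1825, 0.1923]
eef_rot: [-0.036, 0.999, 0.002, 0.003]
wrist_force: [0.4, 0.1, 0.5]
width: 1.002
grip_force: 0.0
```

```bash
python3 - <<'E'
import numpy as np
c,s=np.cos(np.radians(11.3)),np.sin(np.radians(11.3));print("mid grip",.656-.036*c,-.153-.036*s)
E
python3 go.py .6207 -.1601 .19 101.3;  python3 - <<'E'
from h import *
im=get_image("side");cv2.imwrite("pics/s5.png",im[:,:,::-1])
t=get_image("top");cv2.imwrite("pics/t5.png",np.vstack([cv2.resize(im[80:220,190:400],None,fx=2,fy=2),cv2.resize(t[120:270,160:370],None,fx=2,fy=2)])[:,:,::-1])
E
```

```text
mid grip 0.620697872292322 -0.16005406119273063
t 10.95 pos [0.4805 0.1825 0.1923] w 1.002 F [0.4 0.1 0.5] 
turn [ 0.06   0.093 -1.791] shift now [ -3.84 -11.73   0.05] shift after turn [ -2.34 -12.12   0.08]
```

View pics/t5.png

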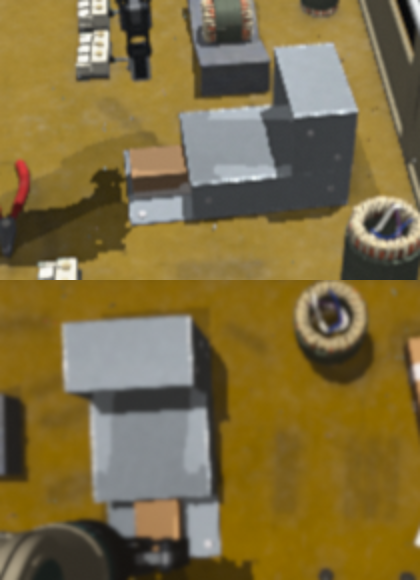

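The low carton sits in the bottom tier, with about half its length showing at (155,170). I'll move on to the mid carton.

play_rows:
  increments:
    - [0.03,0.05,-0.9,0,0,0,85]
    - [0.03,0.04,-0.9,0,0,0,85]
    - [0,0,0,-0.18,-0.93,0,85]
    - [0,0,0,-0.18,-0.93,0,85]
    - [0,0,0,-0.18,-0.93,0,85]
    - [0,0,0,-0.18,-0.93,0,85]
    - [0,0,0,-0.18,-0.93,0,85]
    - [0,0,0,-0.18,-0.93,0,85]
    - [0,0,0,-0.18,-0.93,0,85]
    - [0,0,0,-0.18,-0.93,0,85]
    - [0,0,0,-0.18,-0.93,0,85]
    - [0,0,0,-0.18,-0.93,0,85]
    - [0,0,0,-0.18,-0.93,0,85]
    - [0,0,0,-0.18,-0.93,0,85]
    - [0,0,0,-0.18,-0.93,0,85]
    - [0,0,0,0,0,0,85]
    - [0,0,0,0,0,0,85]

```text
clock: 12.75
ee_pos: [0.6175, -0.1598, 0.1868]
eef_rot: [-0.098, 0.995, -0.001, -0.005]
wrist_force: [0.1, -0.3, -0.6]
width: 0.995
grip_force: 0.0
```

```bash
python3 go.py .6207 -.1601 .036 101.3;  python3 - <<'E'
from h import *
im=get_image("side");im2=get_image("top")
print(onz("side",[[190+127/2,80+150/2],[190+133/2,80+190/2]],.042)[:,:2], "L frame:")
P=onz("side",[[190+127/2,80+150/2],[190+133/2,80+190/2]],.042)[:,:2]-[.528,.186]
print(P@np.array([[.9973,-.0732],[.0732,.9973]]))
cv2.imwrite("pics/s6.png",np.hstack([cv2.resize(im[90:350,200:420],None,fx=1.8,fy=1.8),cv2.resize(im2[100:360,180:400],None,fx=1.8,fy=1.8)])[:,:,::-1])
E
```

```text
t 12.75 pos [ 0.6175 -0.1598  0.1868] w 0.995 F [ 0.1 -0.3 -0.6] 
turn [-0.003 -0.137 -0.01 ] shift now [-0.15 -0.03  5.03] shift after turn [-0.1  -0.03  5.03]
[[0.45613125 0.20515989]
 [0.4638826  0.13060793]] L frame:
[[-0.0702722   0.02436895]
 [-0.06799898 -0.05054912]]
```

View pics/s6.png

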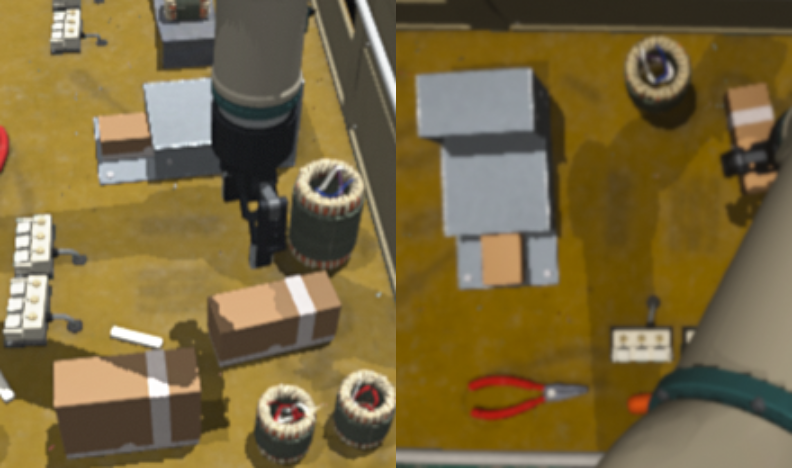

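The low carton's near end is at x ≈ −69 mm, so it's home. The open gripper is over the mid carton's near end, so I'll lower it and grip.

play_rows:
  increments:
    - [0,-0.137,0,-0.1,-0.03,0.5,85]
    - [0,0,0,0,0,0.75,85]
    - [0,0,0,0,0,0.75,85]
    - [0,0,0,0,0,0.75,85]
    - [0,0,0,0,0,0.75,85]
    - [0,0,0,0,0,0.75,85]
    - [0,0,0,0,0,0.75,85]
    - [0,0,0,0,0,0,85]
    - [0,0,0,0,0,0,85]
    - [0,0,0,0,0,0,40]
    - [0,0,0,0,0,0,40]
    - [0,0,0,0,0,0,40]
    - [0,0,0,0,0,0,40]
    - [0,0,0,0,0,0,40]
    - [0,0,0,0,0,0,40]
    - [0,0,0,0,0,0,40]
    - [0,0,0,0,0,0,40]

```text
clock: 14.55
ee_pos: [0.6228, -0.1598, 0.0396]
eef_rot: [-0.099, 0.995, -0.001, 0.002]
wrist_force: [-0.4, 1.6, 5.6]
width: 0.599
grip_force: 64.1
```

```bash
python3 go.py .6207 -.1601 .036 101.3
```

```text
t 14.55 pos [ 0.6228 -0.1598  0.0396] w 0.599 F [-0.4  1.6  5.6] 
turn [-0.025  0.063  0.021] shift now [0.07 0.01 0.12] shift after turn [0.07 0.01 0.12]
```

play_rows:
  increments:
    - [0,0,0,0,0,-0.5,40]
    - [0,0,0,0,0,-1,40]
    - [0,0,0,0,0,-1,40]
    - [0,0,0,0,0,-1,40]
    - [0,0,0,0,0,-1,40]
    - [0,0,0,0,0,-1,40]
    - [0,0,0.6,0,0,0,40]
    - [0,0,0.6,0,0,0,40]
    - [0,0,0.6,0,0,0,40]
    - [0,0,0,0,0,0,40]

```text
clock: 15.55
ee_pos: [0.6209, -0.1598, 0.2036]
eef_rot: [-0.036, 0.999, -0.001, 0.001]
wrist_force: [0.1, 0.6, -4.0]
width: 0.603
grip_force: 63.6
```

```bash
python3 go.py .5338 .1862 .2 94.2
```

```text
t 15.55 pos [ 0.6209 -0.1598  0.2036] w 0.603 F [ 0.1  0.6 -4. ] 
turn [-0.021  0.029 -0.018] shift now [ 2.07 11.71  0.1 ] shift after turn [ 2.05 11.72  0.12]
```

play_rows:
  increments:
    - [0,0,0,0.2,0.8,0,40]
    - [0,0,0,0.2,0.9,0,40]
    - [0,0,0,0.2,0.9,0,40]
    - [0,0,0,0.2,0.9,0,40]
    - [0,0,0,0.2,0.9,0,40]
    - [0,0,0,0.2,0.9,0,40]
    - [0,0,0,0.2,0.9,0,40]
    - [0,0,0,0.2,0.9,0,40]
    - [0,0,0,0.2,0.9,0,40]
    - [0,0,0,0.2,0.9,0,40]
    - [0,0,0,0.05,0.9,0,40]
    - [0,0,0,0,0.9,0,40]
    - [0,0,0,0,0.9,0,40]
    - [0,0,0,0,0.1,0,40]
    - [0,0,0,0,0,0,40]
    - [0,0,0,0,0,0,40]

```text
clock: 17.15
ee_pos: [0.5349, 0.1842, 0.2027]
eef_rot: [-0.036, 0.999, -0.001, 0.001]
wrist_force: [0.6, 0.2, -3.8]
width: 0.602
grip_force: 63.8
```

```bash
python3 go.py .5338 .1862 .1025 94.2
```

```text
t 17.15 pos [0.5349 0.1842 0.2027] w 0.602 F [ 0.6  0.2 -3.8] 
turn [-0.035  0.04  -0.028] shift now [0.04 0.08 3.34] shift after turn [0.03 0.07 3.34]
```

play_rows:
  increments:
    - [0,0,0,0.2,0.07,0,40]
    - [0,0,0,0,0,0.6,40]
    - [0,0,0,0,0,0.8,40]
    - [0,0,0,0,0,0.8,40]
    - [0,0,0,0,0,0.8,40]
    - [0,0,0,0,0,0.3,40]
    - [0,0,0,0,0,0,40]
    - [0,0,0,0,0,0,40]

```text
clock: 17.95
ee_pos: [0.5296, 0.1868, 0.1043]
eef_rot: [-0.036, 0.999, -0.001, 0.002]
wrist_force: [0.2, 0.4, -3.3]
width: 0.6
grip_force: 63.7
```

```bash
python3 -c "
import numpy as np;print(np.array([.6475,.1945])-.035*np.array([.9973,.0732]))"; python3 go.py .6126 .1919 .1016 94.2;  python3 - <<'E'
from h import *
im=get_image("side");cv2.imwrite("pics/s7.png",cv2.resize(im[60:220,190:400],None,fx=3.5,fy=3.5)[:,:,::-1])
E
```

```text
[0.6125945 0.191938 ]
t 17.95 pos [0.5296 0.1868 0.1043] w 0.6 F [ 0.2  0.4 -3.3] 
turn [-0.021  0.056 -0.023] shift now [-2.77 -0.03  0.1 ] shift after turn [-2.77 -0.03  0.09]
```

View pics/s7.png

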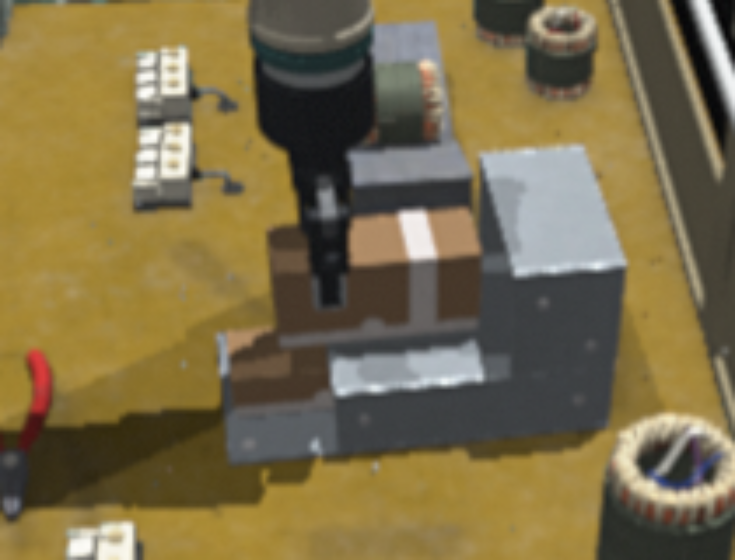

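The mid carton is in front of the upper tier at (380,270), level and clear of the floor. I'll slide it in.

play_rows:
  increments:
    - [0,0,0,-0.3,0,0.05,40]
    - [0,0,0,-0.3,0,0,40]
    - [0,0,0,-0.3,0,0,40]
    - [0,0,0,-0.3,0,0,40]
    - [0,0,0,-0.3,0,0,40]
    - [0,0,0,-0.3,0,0,40]
    - [0,0,0,-0.3,0,0,40]
    - [0,0,0,-0.3,0,0,40]
    - [0,0,0,-0.1,0,0,40]
    - [0,0,0,0,0,0,40]

```text
clock: 19.0
ee_pos: [0.6041, 0.1926, 0.102]
eef_rot: [-0.036, 0.999, -0.001, 0.001]
wrist_force: [-0.9, -0.4, -4.0]
width: 0.601
grip_force: 63.8
```

```bash
python3 go.py .6126 .1919 .0976 94.2
```

```text
t 19.0 pos [0.6041 0.1926 0.102 ] w 0.601 F [-0.9 -0.4 -4. ] 
turn [-0.024  0.039 -0.013] shift now [-0.28 -0.04  0.15] shift after turn [-0.28 -0.04  0.15]
```

play_rows:
  increments:
    - [0,0,0,-0.1,0,0,40]
    - [0,0,0,-0.1,0,0,40]
    - [0,0,0,0,0,0.07,40]
    - [0,0,0,0,0,0.07,40]
    - [0,0,0,0,0,0,40]

```text
clock: 19.5
ee_pos: [0.6097, 0.1932, 0.0979]
eef_rot: [-0.036, 0.999, -0.001, 0.001]
wrist_force: [-0.1, 0.5, -2.9]
width: 0.603
grip_force: 64.2
```

play_rows:
  increments:
    - [0,0,0,-0.08,0,0.05,40]
    - [0,0,0,0,0,0.04,40]
    - [0,0,0,0,0,0,40]

```text
clock: 19.8
ee_pos: [0.6105, 0.1933, 0.0976]
eef_rot: [-0.036, 0.999, 0.0, -0.0]
wrist_force: [-9.5, -0.4, 17.9]
width: 0.601
grip_force: 66.3
```

Floor and back-plate contact. I'll release, rise straight up and back off.

play_rows:
  increments:
    - [0,0,0,0.05,0,-0.06,40]
    - [0,0,0,0,0,0,85]
    - [0,0,0,0,0,0,85]
    - [0,0,0,0,0,0,85]
    - [0,0,0,0,0,0,85]
    - [0,0,0,0,0,0,85]
    - [0,0,0,0.1,0,-0.4,85]
    - [0,0,0,0.2,0,-0.8,85]
    - [0,0,0,0.2,0,-1,85]
    - [0,0,0,0,0,-1,85]
    - [0,0,0,0,0,-1,85]
    - [0,0,0,0,-1,-1,85]
    - [0,0,0,0,-1,-0.5,85]
    - [0,0,0,0,-1,0,85]
    - [0,0,0,0,-1,0,85]
    - [0,0,0,0,-1,0,85]
    - [0,0,0,0,-1,0,85]
    - [0,0,0,0,-1,0,85]
    - [0,0,0,0,0,0,85]

```text
clock: 21.7
ee_pos: [0.61, -0.0236, 0.2699]
eef_rot: [-0.032, 0.999, -0.003, 0.002]
wrist_force: [-0.7, -0.9, 0.4]
width: 0.994
grip_force: 0.0
```

Run:
```python
from h import *
im=get_image("side");im2=get_image("top")
cv2.imwrite("pics/s8.png",np.hstack([cv2.resize(im[80:340,190:400],None,fx=1.9,fy=1.9),cv2.resize(im2[110:370,160:370],None,fx=1.9,fy=1.9)])[:,:,::-1])
```

```text
(no output)
```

View pics/s8.png

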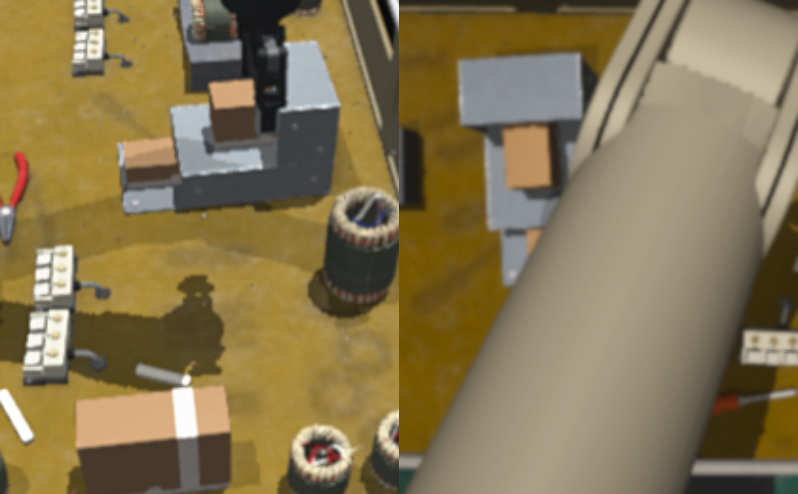

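Run:
```python
from h import *
P=onz("top",[[215.8,208.9],[240.5,208]],.124)[:,:2]-[.6475,.1945]
print(P@np.array([[.9973,-.0732],[.0732,.9973]]))
o=get_obs();print(o["clock"],o["dq"].round(3),close_job())
```

```text
[[-0.07339743  0.02615575]
 [-0.07467049 -0.02789094]]
the job is handed in; nothing more can be done
21.8 [-0.031  0.008 -0.03  -0.001 -0.009  0.    -0.002] None
```

I handed the job in at 21.8 s with no verdict returned; in the last pictures and measurements, the low carton is in the bottom tier (about 1 mm from home), the mid carton is in the upper tier (about 6 mm short of home, inside the limit), and the tall one was never touched.

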